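# Put the salt back into the spice block

### The arm

A 7-joint arm with a two-finger parallel gripper is mounted at the origin on a cart in front of the work surface, level with it; the furniture and walls round the work are solid. World frame = base frame: x ahead of the robot, y to its left, z up, the work surface at z = 0. Lengths are in m, angles in rad, forces in N, time in s.
With the tool pointing down it reaches from about 0.4 to 0.85 m from the base axis. Payload 10.4 kg.
Tool frame: the origin (TCP) lies at the very end of the fingers, on their centre line; the grasp point (between the pads) lies 19 mm behind it (r.pinch_z is the distance from the TCP to the grasp point, in m); z points along the fingers, y is the line along which they close (so a half turn about z gives the same grasp; the last joint's range is limited). The gripper opens to 87 mm and grips with 3 to 60 N. Pads are 19 mm wide; open, the fingers measure 117 mm over their backs; the gripper's body (75 mm by 190 mm) begins 51 mm behind the grasp point.
Start: joints at [-1.317, 0.332, -0.065, 1.46, 0.022, 1.35, -0.088], TCP at [0.171, 0.601, 0.223] pointing down, gripper open.
Joint ranges: [-2.6, 2.6], [-0.5, 2.12], [-1.47, 1.34], [0.16, 2.42], [-1.27, 4.41], [0.06, 2.06], [-2.6, 2.6]. Speed limits (rad/s): [2.22, 2.22, 2.79, 2.79, 3.14, 3.14, 3.14].

### API

Orientations are given as a unit quaternion [x, y, z, w].
In Python, from bench import sensors, vision, r gives the robot as it stands.
- The arm moves only by the shell command python3 -m crank 'ROWS' [OPENING] [FORCE]. ROWS is JSON, a list of rows, each a list of 2 entries, a list of its own where there are three numbers: the shift along the tool's x, y, z normalised to -1 to 1, where 1 is 3 cm, then the turn about the tool's z normalised to -1 to 1, where 1 is 8 degrees. A call has 1 to 12 rows; each row shifts and turns the commanded pose from where the row before left it, along the tool's axes as they then stand; what a row does not reach is not made up. A row lasts 1/8 s, in which the tool goes at most 62.5 mm and 10.7 degrees, less where a joint would pass 70% of its speed; a pose out of reach is approached as far as the arm can. A call with a number of a shift or a turn outside -1 to 1 is refused whole. A call with a gripper value outside its range is refused whole. OPENING is the opening, from 0 (shut) to 1 (fully open), set as the call begins (- or left out, the last holds). The fingers move at their own pace and stop on an object; FORCE is the grip in N (left out, the last holds). Time passes only in rows, so rows that do not move let the fingers close. It gives the time, the measured TCP pose, the force, the opening and the grip force at its end, in the units of the state.
- sensors.read_state(): the state, without advancing time (a new reading comes with each control period).
- vision.camera(name): name is "side" or "top" or "wrist"; returns the picture (384x512x3 uint8, red, green, blue); there is no depth.
- vision.camera_model(name): a dict with "vertical_fov" (degrees; the focal length in pixels is half the picture's height over the tangent of half this angle, whatever the lens; pixels are square), "cx", "cy" (the principal point, pixels), "camera_from_world" (4x4, takes a point from world to camera coordinates); the wrist camera has in their place "hand_eye" (4x4, takes a point from camera to tool coordinates, whose origin is the TCP and whose axes are the flange's). Camera axes: x right, y down, z forward; pixel columns grow to the right and rows downward; lengths in m; the calibration is good to about 2 mm. A picture is of the moment at which its call begins: read the wrist's pose just before it. camera_model takes no time and is no camera call.
- r.close_job(): hands the job in; it is judged then, once.
The state is a dict: "time": time; "joint_positions": joint angles; "joint_vel": joint speeds; "joint_torque": joint torques, N m; "ee_pos": TCP position; "eef_rot": TCP orientation; "ft_force": force on the tool from outside, world axes, zero at the start; "torque": the same for the moment, N m; "width": finger opening in m; "grip_force": force on a finger pad.
Only numpy, scipy, OpenCV 4.12 (cv2) and the standard library are available. Lean on these libraries where they do the work, as an engineer would, in place of code of your own. Each camera call takes 0.05 s, during which the arm holds its last target. There are 200 camera calls.

### The job

Pick up the salt shaker that was left out on the worktop and put it back into the empty well of the wooden spice block, standing upright on the bottom of the well. Lower it in rather than dropping it, and leave the spice jar in the other well standing where it is.

Things in the scene. Friction and masses are not known exactly. Their poses are not given: they have to be found in the camera images.
- salt_center (a point): Centre (half-way up) of the salt shaker: clear and round with a grey domed cap, 90 mm tall, 44 mm across at the widest, 34 mm at the cap (top 20 mm), 0.1 kg, upright on the worktop; z axis up. A spice jar (46 mm across, 106 mm tall) and a shot glass (49 mm across, 61 mm tall) stand near, at least 85 mm away between centres; which of the three stands where varies.
- empty_well (a point): Centre of the flat floor of the empty well. The spice block is fixed: wood, 160 x 82 mm, 42 mm high, on the worktop at any yaw, with two round blind wells along its length, 76 mm apart. Each is 62 mm across, 28 mm deep (floor 14 mm, rim 42 mm above the worktop), with a 4 mm bevel at the mouth. The x axis points along the block away from the filled well; z up.
- spice_a: Round spice jar, 41 mm across and 105 mm tall, standing in the block's other well, 76 mm from the centre of the empty one; loose. Origin at the centre of its underside, z up. Beware: a microwave hangs over the cooktop on the left (y > 0, from x = 0.5 back, 0.4 m up): swing the arm past it drawn in close.
Mind the look-alikes: they are no part of the job. What is shaped like the part that bears salt_center but black or purple is not meant.

How it is judged:
At the end, for the whole second after the job is handed in: The salt shaker stands upright (within 10 degrees) and still on the floor of the empty well (its axis within 14 mm of the well's centre, its foot within 6 mm of the floor), and the spice jar still stands in the other well (within 25 mm of where it was) (horizontal distance between salt_center and empty_well below 0.014 m and z of salt_center in the frame of empty_well between 0.038 and 0.051 m and angle between salt_center's own z axis and vertical below 0.18 rad and linear speed of salt_shaker below 0.02 m/s and angle between spice_a's own z axis and vertical below 0.25 rad and distance of spice_a from where it was at the start of the episode below 0.025 m); the robot touches nothing.
It fails at once if the salt shaker is dropped from more than about 40 mm above the floor of the well (contact force between salt_shaker and anything else below 0.01 N and height (world z) of salt_center above 0.1 m).
It fails at once if the spice jar in the block is knocked over or pulled out of its well (angle between spice_a's own z axis and vertical above 0.6 rad or distance of spice_a from where it was at the start of the episode above 0.04 m).
It also fails if it takes over 43 s, if anything falls off the work surface, if the arm or the gripper's body presses on something with over 40 N, if the wrist force passes 120 N, or if a joint passes its speed limit or range.

## Working session

There is one attempt and no reset: what is moved stays moved. The work goes in short steps, Python scripts to look and compute and a shell command to move; the robot and the scene stay as the last step left them, time stands still between calls to the robot, and variables do not carry over. Pictures are saved under pics/ and viewed, at most 10 in all, crops included, and the job is handed in when it is done.

```bash
ls; mkdir -p pics; python3 - <<'E'
from bench import sensors, vision, r
import cv2,numpy as np
s=sensors.read_state();print(s['time'],s['ee_pos'],s['eef_rot'],s['width'])
a=vision.camera('top');b=vision.camera('side')
cv2.imwrite('pics/top0.png',a[:,:,::-1]);cv2.imwrite('pics/side0.png',b[:,:,::-1])
for n in('top','side','wrist'):print(vision.camera_model(n))
E
```

```text
pics
0.0 [0.17070221 0.60084492 0.22175706] [ 1.37952131e-01  9.90438656e-01 -6.88500298e-04 -6.44739928e-05] 0.08674411743759572
{'vertical_fov': 47.610396973779395, 'cx': 252.98810118602373, 'cy': 186.23801757610804, 'camera_from_world': array([[-1.62498395e-03, -9.99868504e-01,  1.61348831e-02,
        -2.34131614e-01],
       [-9.94614347e-01, -5.60758589e-05, -1.03645054e-01,
         3.99800796e-01],
       [ 1.03632330e-01, -1.62164078e-02, -9.94483468e-01,
         9.85576841e-01],
       [ 0.00000000e+00,  0.00000000e+00,  0.00000000e+00,
         1.00000000e+00]])}
{'vertical_fov': 51.875632977719185, 'cx': 253.06304802872603, 'cy': 190.6022555644371, 'camera_from_world': array([[-0.97367651, -0.22739211, -0.01571243,  0.34164253],
       [-0.12734387,  0.59985852, -0.78990714,  0.24380622],
       [ 0.18904389, -0.76711315, -0.61302515,  0.64437034],
       [ 0.        ,  0.        ,  0.        ,  1.        ]])}
{'vertical_fov': 59.751310032532125, 'cx': 257.9601856520924, 'cy': 196.2783664751003, 'hand_eye': array([[ 8.22316765e-04, -9.68686867e-01, -2.48284269e-01,
         6.78679980e-02],
       [ 9.99999344e-01,  5.98713395e-04,  9.76100598e-04,
        -9.62098063e-04],
       [-7.96884712e-04, -2.48284909e-01,  9.68686724e-01,
        -1.63024075e-01],
       [ 0.00000000e+00,  0.00000000e+00,  0.00000000e+00,
         1.00000000e+00]])}
```

View pics/top0.png

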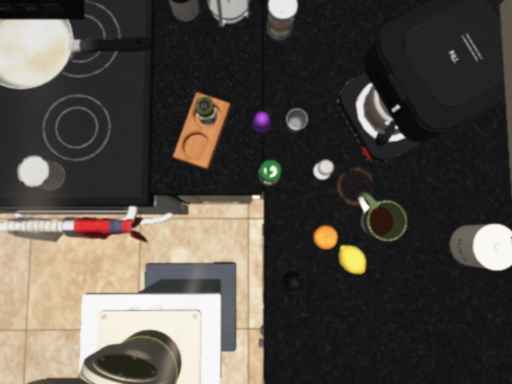

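View pics/side0.png

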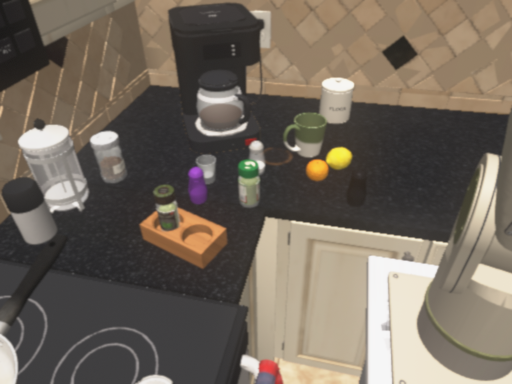

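In both views, the block is at top (202,130), with its empty well at (196,146) and the jar at (205,107).

Things that could be taken for the shaker, by top-view pixel:
- (323,169): small, clear with a light grey cap
- (262,121): purple look-alike
- (293,282): black look-alike
- (270,172): green-capped spice jar
- (297,119): shot glass
- (283,10): large jar at the back

I choose (323,169), which is side (257,155), and will check it in a close crop.

```bash
cat > h.py <<'E'
import numpy as np
from bench import vision
def ray(n,u,v,z):
    m=vision.camera_model(n);f=192/np.tan(np.radians(m['vertical_fov']/2));T=np.linalg.inv(m['camera_from_world'])
    d=T[:3,:3]@[(u-m['cx'])/f,(v-m['cy'])/f,1];o=T[:3,3]
    return o+d*(z-o[2])/d[2]
E
python3 - <<'E'
import cv2,numpy as np
from h import ray
a=cv2.imread('pics/top0.png');b=cv2.imread('pics/side0.png')
A=cv2.resize(a[80:190,165:345],None,fx=4.4,fy=4.4,interpolation=cv2.INTER_CUBIC)[:,:790]
B=cv2.resize(b[130:270,130:280],None,fx=4,fy=4,interpolation=cv2.INTER_CUBIC)
cv2.imwrite('pics/ca.png',A);cv2.imwrite('pics/cb.png',B)
h=cv2.cvtColor(a,cv2.COLOR_BGR2HSV)
m=cv2.inRange(h,(3,70,80),(20,255,255));m[:85]=0;m[175:]=0;m[:,:165]=0;m[:,240:]=0
c=max(cv2.findContours(m,0,2)[0],key=cv2.contourArea)
R=cv2.minAreaRect(c);bx=cv2.boxPoints(R);print(R)
P=np.array([ray('top',*p,0.042)[:2] for p in bx]);print(P.round(3),np.linalg.norm(np.diff(P,axis=0),axis=1),P.mean(0))
m=cv2.inRange(h,(0,0,110),(180,70,255));m[:150]=0;m[190:]=0;m[:,:305]=0;m[:,338:]=0
c=max(cv2.findContours(m,0,2)[0],key=cv2.contourArea);print(cv2.boundingRect(c),cv2.minEnclosingCircle(c))
E
```

```text
((201.09719848632812, 129.72332763671875), (37.89140701293945, 70.70851135253906), 19.358993530273438)
[[ 0.465 -0.048]
 [ 0.622 -0.1  ]
 [ 0.592 -0.183]
 [ 0.436 -0.13 ]] [0.16502444 0.08813398 0.16471561] [ 0.52888614 -0.11523487]
(313, 160, 21, 20) ((323.0, 169.0), 10.816754341125488)
```

View pics/ca.png

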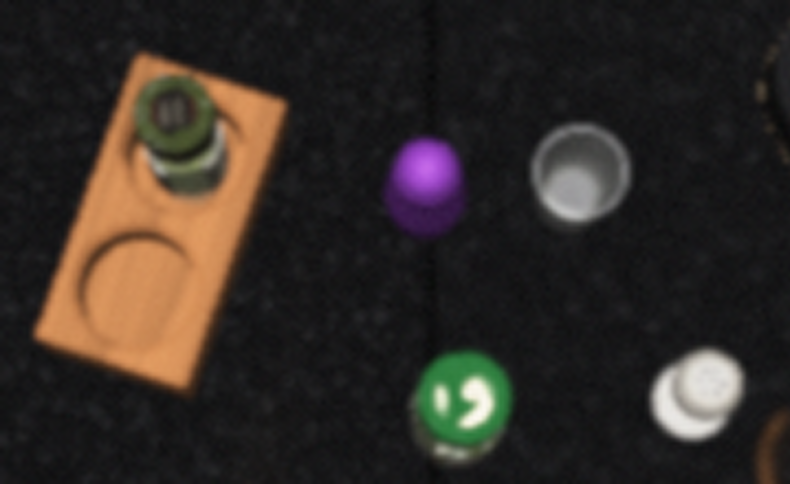

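View pics/cb.png

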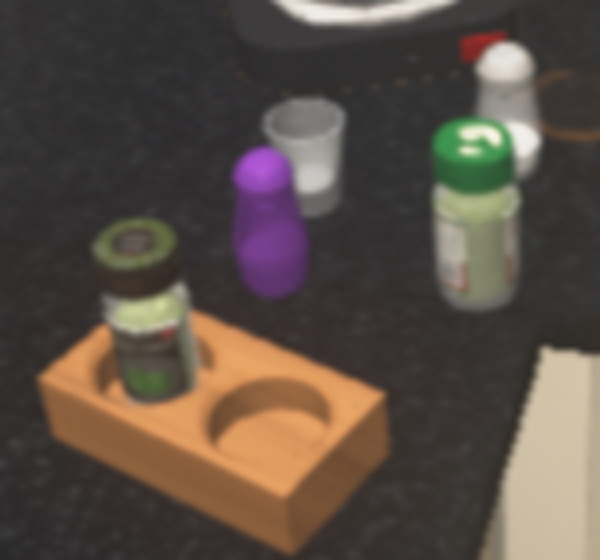

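The crop confirms the shaker: white-grey domed cap at top (326.6,167.0), tapered clear body with its foot near (322,171). Next I compute positions and start the swing. The tool's y axis is already nearly square to the block's length, so I keep the orientation.

```bash
python3 - <<'E'
import numpy as np
from h import ray
t=lambda u,v:(165+u/4.4,80+v/4.4)
s=lambda u,v:(130+u/4,130+v/4)
C=np.array([ray('top',*t(*p),.042)[:2] for p in[(140,52),(288,100),(190,390),(35,338)]])
print(C.round(3),[np.linalg.norm(C[i]-C[i-1]).round(3) for i in range(4)],C.mean(0))
ax=C[2]+C[3]-C[0]-C[1];ax/=np.linalg.norm(ax);print('well from block',C.mean(0)+.038*ax,ax)
print('well rim',ray('top',*t(137,292),.042),'side',ray('side',*s(270,418),.042))
print('cap',ray('top',*t(711,382),.088),'side dome top',ray('side',*s(503,45),.088),'base ring',ray('top',*t(691,400),.02))
E
python3 -m crank '[[[-0.8,-0.9,0],0],[[-0.8,-0.9,0],0],[[-0.8,-0.9,0],0],[[-0.8,-0.9,0],0],[[-0.8,-0.9,0],0],[[-0.8,-0.9,0],0],[[-0.8,-0.9,0],0],[[-0.8,-0.9,0],0],[[-0.8,-0.9,0],0],[[-0.8,-0.9,0],0]]' 1
```

```text
[[ 0.618 -0.104]
 [ 0.592 -0.182]
 [ 0.438 -0.132]
 [ 0.465 -0.052]] [np.float64(0.162), np.float64(0.082), np.float64(0.162), np.float64(0.085)] [ 0.52821543 -0.11754649]
well from block [ 0.49217814 -0.10549188] [-0.94834978  0.31722657]
well rim [ 0.48936181 -0.10412883  0.042     ] side [ 0.48787705 -0.10136427  0.042     ]
cap [ 0.43541837 -0.39406164  0.088     ] side dome top [ 0.43659186 -0.4024841   0.088     ] base ring [ 0.43592813 -0.39598602  0.02      ]
time: 1.35
ee_pos: [0.3281, 0.2746, 0.2223]
eef_rot: [0.138, 0.99, -0.0, -0.0]
ft_force: [-0.1, -0.7, 0.8]
width: 0.0869
grip_force: 0.0
```

```bash
python3 -m crank '[[[-0.7,-0.9,0],0],[[-0.7,-0.9,0],0],[[-0.7,-0.9,0],0],[[-0.7,-0.9,0],0],[[-0.7,-0.9,0],0],[[-0.7,-0.9,0],0],[[-0.7,-0.9,0],0]]'
```

```text
time: 2.22
ee_pos: [0.4177, 0.0528, 0.2224]
eef_rot: [0.138, 0.99, 0.0, -0.0]
ft_force: [0.4, -0.2, -0.5]
width: 0.0867
grip_force: 0.0
```

```bash
python3 -m crank '[[[-0.31,-0.95,0],0],[[-0.31,-0.95,0],0],[[-0.31,-0.95,0],0],[[-0.31,-0.95,0],0],[[-0.31,-0.95,0],0],[[-0.31,-0.95,0],0],[[-0.31,-0.95,0],0],[[-0.31,-0.95,0],0],[[-0.31,-0.95,0],0],[[-0.31,-0.95,0],0],[[-0.31,-0.95,0],0],[[-0.31,-0.95,0],0]]' && python3 -m crank '[[[-0.31,-0.95,0],0],[[-0.31,-0.95,0],0],[[-0.31,-0.95,0],0],[[0,0,0],0],[[0,0,0],0]]'
python3 - <<'E'
from bench import sensors, vision
import cv2
s=sensors.read_state();a=vision.camera('wrist');print(s['ee_pos'],s['eef_rot'],s['joint_positions'])
cv2.imwrite('pics/w1.png',a[:,:,::-1])
E
```

```text
time: 3.72
ee_pos: [0.4315, -0.3062, 0.2224]
eef_rot: [0.138, 0.99, 0.0, -0.0]
ft_force: [0.6, -0.1, 0.4]
width: 0.087
grip_force: 0.0
time: 4.35
ee_pos: [0.4349, -0.3948, 0.2222]
eef_rot: [0.138, 0.99, 0.0, -0.0]
ft_force: [1.0, 0.8, -0.1]
width: 0.0868
grip_force: 0.0
[ 0.43493132 -0.39481166  0.22216065] [ 1.37958224e-01  9.90437945e-01  2.97657250e-04 -3.43060285e-04] [-0.14333715  0.37396157  1.02689252  1.60704385 -0.32633572  1.34717088
  2.22054104]
```

View pics/w1.png

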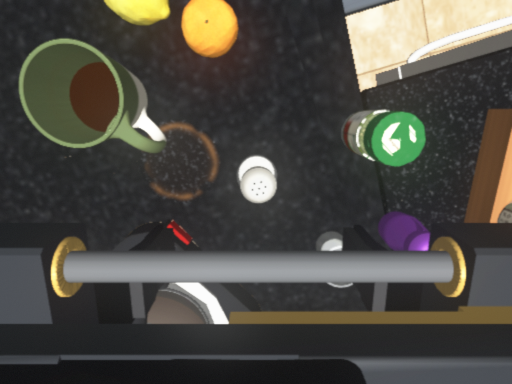

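The wrist view shows the shaker cap at (259,184), between the open fingers. Nothing else stands within finger reach; the green-capped jar is at (400,138).

```bash
cat >> h.py <<'E'
from scipy.spatial.transform import Rotation as Ro
def wray(p,q,u,v,z):
    m=vision.camera_model('wrist');f=192/np.tan(np.radians(m['vertical_fov']/2));H=m['hand_eye'];R=Ro.from_quat(q).as_matrix()
    o=np.array(p)+R@H[:3,3];d=R@H[:3,:3]@[(u-m['cx'])/f,(v-m['cy'])/f,1]
    return o+d*(z-o[2])/d[2]
def rows(p,q,t): return (Ro.from_quat(q).as_matrix().T@(np.array(t)-p)/.03).round(2)
E
python3 - <<'E'
from h import *
p=[ 0.43493,-0.39481,.22216];q=[.13796,.99044,.0003,-.00034]
w=wray(p,q,259,184,.087);print(w,wray(p,q,256,170,.02));print(rows(p,q,[w[0],w[1],.041]))
E
```

```text
[ 0.43203501 -0.3936279   0.087     ] [ 0.42995131 -0.39618605  0.02      ]
[0.1  0.01 6.04]
```

```bash
python3 -m crank '[[[0.05,0,1],0],[[0,0,1],0],[[0,0,1],0],[[0,0,1],0],[[0,0,1],0],[[0,0,1],0],[[0,0,0],0]]' 1 && python3 -m crank '[[[0,0,0],0],[[0,0,0],0],[[0,0,0],0],[[0,0,0],0],[[0,0,0],0],[[0,0,0],0],[[0,0,0],0],[[0,0,0],0]]' 0 15
```

```text
time: 5.28
ee_pos: [0.4331, -0.3929, 0.0411]
eef_rot: [0.137, 0.991, 0.001, -0.001]
ft_force: [-1.4, 0.0, 0.2]
width: 0.0872
grip_force: 0.0
time: 6.28
ee_pos: [0.4335, -0.3951, 0.0425]
eef_rot: [0.138, 0.99, -0.0, 0.0]
ft_force: [-0.5, -0.9, -0.3]
width: 0.0376
grip_force: 14.8
```

```bash
python3 -m crank '[[[0,0,-0.5],0],[[0,0,-0.5],0],[[0,0,-1],0],[[0,0,-1],0],[[0,0,-1],0],[[0,0,-1],0],[[0,0,0],0]]' 0 20
python3 - <<'E'
from bench import sensors, vision
from h import rows
import cv2,numpy as np
s=sensors.read_state();a=vision.camera('wrist');b=vision.camera('side');print(rows(s['ee_pos'],s['eef_rot'],[.490,-.104,s['ee_pos'][2]]))
cv2.imwrite('pics/w2.png',np.vstack([a,b])[:,:,::-1][100:700])
E
```

```text
time: 7.15
ee_pos: [0.4342, -0.3961, 0.1954]
eef_rot: [0.138, 0.99, -0.001, 0.002]
ft_force: [-0.4, 0.5, -2.4]
width: 0.0373
grip_force: 19.6
[ 0.87  9.87 -0.01]
```

View pics/w2.png

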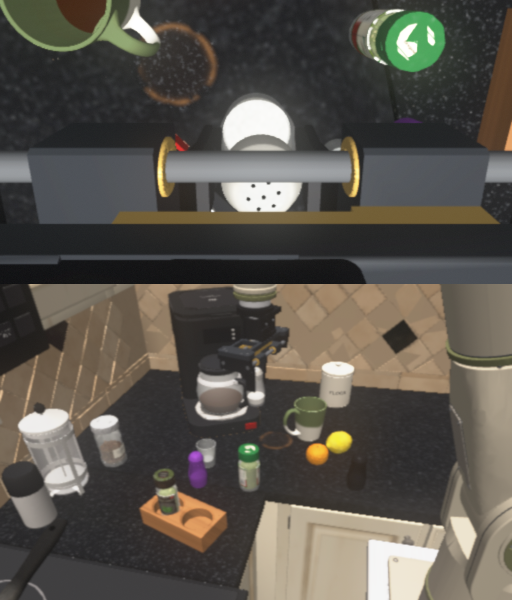

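Held upright: the shaker hangs at side-view (257,388) in the stacked picture, and the cap is between the fingers. Next I carry it above the well.

```bash
python3 -m crank '[[[0.09,0.98,0],0],[[0.09,0.98,0],0],[[0.09,0.98,0],0],[[0.09,0.98,0],0],[[0.09,0.98,0],0],[[0.09,0.98,0],0],[[0.09,0.98,0],0],[[0.09,0.98,0],0],[[0.09,0.98,0],0],[[0.07,0.98,0],0],[[0,0,0],0],[[0,0,0],0]]'
python3 - <<'E'
from bench import sensors, vision
import cv2,numpy as np
s=sensors.read_state();a=vision.camera('wrist');b=vision.camera('side');print(s['ee_pos'],s['eef_rot'])
cv2.imwrite('pics/w3.png',np.hstack([a[:300],cv2.resize(b[120:270,130:274],(288,300))])[:,:,::-1])
E
```

```text
time: 8.75
ee_pos: [0.4879, -0.1056, 0.192]
eef_rot: [0.138, 0.99, -0.0, -0.001]
ft_force: [-0.1, -0.6, -1.3]
width: 0.0378
grip_force: 19.6
[ 0.48790876 -0.10556818  0.19198613] [ 1.38182697e-01  9.90406605e-01 -2.16053637e-04 -5.02357863e-04]
```

View pics/w3.png

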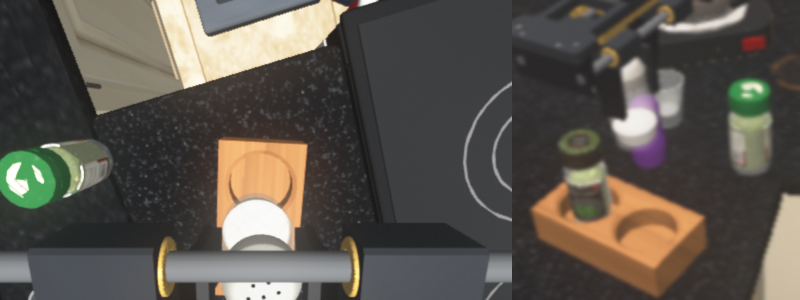

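The wrist view shows the well's rim spanning columns 229–292 with its near edge at row 150, so its centre is about (261,181). The block's end corners are at (219,138) and (307,143).

```bash
python3 - <<'E'
from h import *
p=[.4879,-.1056,.192];q=[.1382,.9904,-.0002,-.0005]
L,Rr,N=[wray(p,q,*a,.042) for a in((229,182),(292,182),(260.5,150))]
A,B=wray(p,q,219,138.5,.042),wray(p,q,307,143,.042)
e=(B-A)/np.linalg.norm(B-A);n=np.array([e[1],-e[0],0]);n*=np.sign(n[0])
print(L,Rr,np.linalg.norm(L-Rr),(L+Rr)/2,np.linalg.norm(A-B),'from end',(A+B)/2+.042*n,'N+',N+.031*n,n)
print('shaker foot',wray(p,q,256,228,.155))
print(rows(p,q,[.490,-.104,.058]))
E
```

```text
[ 0.4783359  -0.13244241  0.042     ] [ 0.49478529 -0.07447959  0.042     ] 0.06025172680497362 [ 0.4865606 -0.103461   0.042    ] 0.08173766820926391 from end [ 0.48939304 -0.10406825  0.042     ] N+ [ 0.48655267 -0.10514893  0.042     ] [ 0.94698935 -0.32126496  0.        ]
shaker foot [ 0.49129733 -0.10865175  0.155     ]
[-0.06  0.07  4.47]
```

```bash
python3 -m crank '[[[-0.03,0.05,0.9],0],[[0,0,0.9],0],[[0,0,0.9],0],[[0,0,0.6],0],[[0,0,0.4],0],[[0,0,0.3],0],[[0,0,0.2],0],[[0,0,0.1],0],[[0,0,0],0]]' && python3 -m crank '[[[0,0,0.05],0],[[0,0,0.05],0],[[0,0,0.05],0],[[0,0,0],0]]'
```

```text
time: 9.98
ee_pos: [0.4899, -0.1038, 0.0636]
eef_rot: [0.138, 0.99, 0.0, 0.0]
ft_force: [0.1, 1.0, -0.5]
width: 0.0373
grip_force: 19.6
time: 10.48
ee_pos: [0.4897, -0.1038, 0.0589]
eef_rot: [0.138, 0.99, 0.0, -0.0]
ft_force: [0.3, -0.2, -0.8]
width: 0.0373
grip_force: 19.6
```

```bash
python3 -m crank '[[[0,0,0.04],0],[[0,0,0.02],0],[[0,0,0],0]]' && python3 -m crank '[[[0,0,0.03],0],[[0,0,0],0]]'
```

```text
time: 10.85
ee_pos: [0.4897, -0.1038, 0.0572]
eef_rot: [0.138, 0.99, 0.0, -0.0]
ft_force: [-0.1, 0.1, -0.9]
width: 0.0373
grip_force: 19.6
time: 11.1
ee_pos: [0.4899, -0.1038, 0.0565]
eef_rot: [0.138, 0.99, 0.0, 0.0]
ft_force: [-0.7, -0.1, 1.1]
width: 0.0373
grip_force: 19.8
```

```bash
python3 -m crank '[[[0,0,0.03],0],[[0,0,0],0],[[0,0,0],0]]'
```

```text
time: 11.48
ee_pos: [0.4904, -0.104, 0.0563]
eef_rot: [0.138, 0.99, 0.0, 0.001]
ft_force: [-3.1, 0.3, 13.0]
width: 0.0372
grip_force: 20.6
```

The shaker is on the floor (13 N). I relax that, open the fingers and rise.

```bash
python3 -m crank '[[[0,0,-0.03],0],[[0,0,0],0]]' && python3 -m crank '[[[0,0,0],0],[[0,0,0],0],[[0,0,0],0],[[0,0,0],0],[[0,0,0],0]]' 0.85 && python3 -m crank '[[[0,0,-0.4],0],[[0,0,-0.8],0],[[0,0,-1],0],[[0,0,-1],0],[[0,0,-1],0],[[0,0,-1],0],[[0,0,0],0],[[0,0,0],0],[[0,0,0],0]]'
python3 - <<'E'
from bench import sensors, vision
import cv2,numpy as np
s=sensors.read_state();a=vision.camera('wrist');b=vision.camera('side');print(s['ee_pos'],s['eef_rot'])
cv2.imwrite('pics/w4.png',np.hstack([a[:300],cv2.resize(b[120:270,130:274],(288,300))])[:,:,::-1])
E
```

```text
time: 11.72
ee_pos: [0.4899, -0.1038, 0.0564]
eef_rot: [0.138, 0.99, 0.0, 0.0]
ft_force: [0.0, -0.5, 3.4]
width: 0.0374
grip_force: 19.9
time: 12.35
ee_pos: [0.4898, -0.1037, 0.0563]
eef_rot: [0.138, 0.99, 0.0, -0.0]
ft_force: [0.8, -0.1, 0.0]
width: 0.0726
grip_force: 0.0
time: 13.48
ee_pos: [0.4892, -0.1038, 0.2116]
eef_rot: [0.138, 0.99, -0.0, -0.001]
ft_force: [-0.1, -0.1, 0.0]
width: 0.0742
grip_force: 0.0
[ 0.48922474 -0.10376942  0.21157232] [ 1.38025151e-01  9.90428469e-01 -1.89781101e-04 -6.85221955e-04]
```

View pics/w4.png

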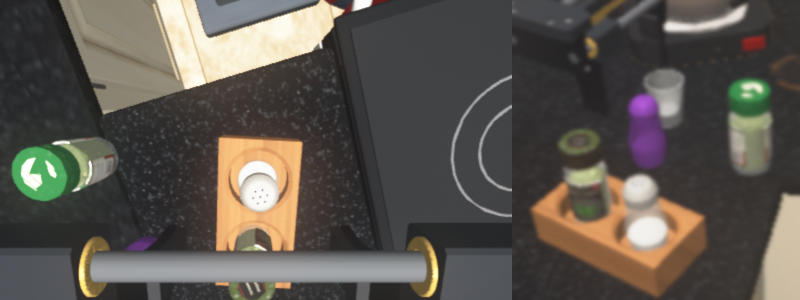

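The shaker stands upright and centred in the well: cap at wrist (259,192), body at (258,175) inside the rim. The jar stands unmoved in the side inset at (585,175), and the gripper is clear.

```bash
python3 - <<'E'
from h import wray
print(wray([.4892,-.1038,.2116],[.138,.9904,-.0002,-.0007],259,192,.101))
from bench import r
print(r.close_job())
E
```

```text
[ 0.48769075 -0.10324563  0.101     ]
the job is handed in; nothing more can be done
None
```

The salt shaker now stands upright on the floor of the empty well, within about 2 mm of its centre by the wrist camera; the spice jar looks unmoved, the gripper is clear, and I handed the job in at about 13.6 s (no verdict was returned).

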